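Oil the small baking tray and rack it

ROBOT

A 7-joint arm with a two-finger parallel gripper is mounted at the origin on a cart in front of the work surface, level with it; the furniture and walls round the work are solid. World frame = base frame: x ahead of the robot, y to its left, z up, the work surface at z = 0. Lengths are in m, angles in rad, forces in N, time in s.
With the tool pointing down it reaches from about 0.4 to 0.75 m from the base axis. Payload 19.5 kg.
Tool frame: the origin (TCP) lies midway between the tips of the shut fingers; the grasp point (between the pads) lies manip.grip_point_offset behind it (manip.grip_point_offset is the distance from the TCP to the grasp point, in m); z points along the fingers, y is the line along which they close (so a half turn about z gives the same grasp; the last joint's range is limited). The gripper opens to 85 mm and grips with 20 to 120 N. Pads are 22 mm wide; open, the fingers measure 114 mm over their backs; the gripper's body (76 mm by 85 mm) begins 54 mm behind the grasp point. The pads swing forward as they close: fully open they stand 13 mm farther back than shut.
Start: joints at [-1.364, 0.707, -0.028, 1.485, 0.022, 0.951, -0.075], TCP at [0.142, 0.557, 0.231] pointing down, gripper open.
Joint ranges: [-2.71, 2.71], [-0.32, 2.16], [-1.57, 1.52], [0, 2.45], [-1.46, 4.6], [0, 2.02], [-2.83, 2.83]. Speed limits (rad/s): [1.89, 1.89, 2.57, 2.57, 3.01, 3.01, 3.01].

INTERFACE

Orientations are given as a rotation vector (axis times angle).
In Python, from cell import manip, grab_frame, calibration, close_job gives the robot as it stands.
- The arm moves only by the shell command python3 -m handwheel 'ROWS' [FORCE]. ROWS is JSON, a list of rows, each a list of 5 numbers: the gripper command: -1 is fully open, 1 is shut, values between are in proportion, then the shift along the tool's x, y, z in units of 60 mm (1.0 is 60 mm), then the turn about the tool's z in units of 6 degrees (1.0 is 6 degrees). In form: [[gripper, tx, ty, tz, yaw], ...]. A call has 1 to 12 rows; each row is the pose to reach, as a shift and turn from the pose commanded when the call began, along the tool's axes at that moment; what a row does not reach only later rows make up. A row lasts 1/8 s, in which the tool goes at most 62.5 mm and 10.7 degrees, less where a joint would pass 70% of its speed; a pose out of reach is approached as far as the arm can. A call with a gripper value outside its range is refused whole. The fingers move at their own pace and stop on an object; FORCE is the grip in N (left out, the last holds). Time passes only in rows, so rows that repeat a pose let the fingers close. It gives the time, the measured TCP pose, the force, the opening and the grip force at its end, in the units of the state.
- manip.get_obs(): the state, without advancing time (a new reading comes with each control period).
- grab_frame(name): name is "side" or "top"; returns the picture (384x512x3 uint8, blue, green, red); there is no depth.
- calibration(name): a dict with "K" (3x3 intrinsics, pixels), "k1" (the pictures are not rectified: a ray, as slopes to the right and down, at radius r is drawn at 1 + k1 r^2 times it, then the intrinsics apply), "T" (4x4, takes a point from camera to world coordinates). Camera axes: x right, y up, looking along -z (the intrinsics and any distortion apply to the point x, -y, -z); pixel columns grow to the right and rows downward; lengths in m; the calibration is good to about 2 mm. A picture is of the moment at which its call begins. calibration takes no time and is no camera call.
- close_job(): hands the job in; it is judged then, once.
The state is a dict: "time": time; "joints": joint angles; "qvel": joint speeds; "effort": joint torques, N m; "ee_pos": TCP position; "ee_rot": TCP orientation; "ft_force": force on the tool from outside, world axes, zero at the start; "torque": the same for the moment, N m; "width": finger opening in m; "grasp_force": force on a finger pad.
Only numpy, scipy, OpenCV 4.12 (cv2) and the standard library are available. Lean on these libraries where they do the work, as an engineer would, in place of code of your own. Each camera call takes 0.05 s, during which the arm holds its last target. There are 200 camera calls.

TASK

Bring the small dark baking tray across the worktop to the fixed oil pump so that it lies flat with the pump's nozzle well over its pan, then press the pump's sprung cap all the way down and let it spring fully back up. Then slide the oiled tray, level and tab towards you, onto the middle pair of rails of the tray rack, fully home against the back stop, and let go; keep the tray from tipping over and leave the other things standing where they are.

Things in the scene. Friction and masses are not known exactly. Their poses are not given: they have to be found in the camera images.
- tray: Loose baking tray, dark steel, 0.11-0.18 kg, 154 (its y) x 120 mm (its x): 3 mm floor, walls 18 mm high, 3 mm thick; slides on the worktop when pushed at a wall. Origin: centre of underside. Mid front wall (-x, faces the robot): upright pull tab to pinch across its thickness and lift by, 60 mm wide, 8 mm thick (along x), 4 to 32 mm above the underside, mid-plane at x = -56 mm.
- rack: Wire tray rack, fixed: dark rods, three pairs of steel angle rails, open at the front, no bar over the front. Origin: on the worktop, middle of the front plane; x points into the rack, away from the robot. Front uprights at x = 6, y = +/-90 mm, 172 mm high. Rail tops at 35, 85 and 135 mm. The lowest pair already holds a like tray (part of the rack); the middle and top pairs are empty.
- middle_rails (a point): Where the tray's origin lies when fully home on the middle rails: rack x 30, y 0, z 85 mm; axes as the rack's. Ledges from y = +/-67 to side guides at +/-83 mm (6 mm play each side), from the front plane to 124 mm inside, lead-in flares 15 mm ahead of it. The back stop, a cross rod, has its front at rack x = 90 mm: a tray that is home stands out 30 mm at the front.
- top_rails (a point): The same point for the top pair of rails, 135 mm up, which stays empty.
- oil_pump: Oil pump bottle, fixed: green glass bottle of 62 mm diameter in a steel foot of 72 mm diameter that is screwed to the worktop, in front of the microwave; a steel pump on its neck. Origin: centre of the foot's underside; the nozzle points along its -x. Glass up to 154 mm, neck collar 35 mm in diameter up to 193 mm.
- pump_head (a joint): How far the pump's cap with its nozzle is pressed down: 0 up, 0.022 m fully down (any stop short of 0.018 is not a full stroke). Sprung: starts to move at about 3 N, fully down at about 9 N, comes back by itself when released.
- cap_top (a point): Centre of the round cap's flat top, where it is pressed: cap 37 mm in diameter, 235 mm above the worktop when up. It moves with the cap.
- nozzle_tip (a point): Lower end of the nozzle, a 9 mm tube that reaches 85 mm out from the cap's axis along the pump's -x and turns down: 36 mm below the cap's top (199 mm above the worktop when up). It moves with the cap.
- pepper_mill: Bystander: small glass and grey mill, 44 mm in diameter, 90 mm high, loose, between pump and rack. Origin: centre of its underside.
- lemon: Bystander: lemon, 83 x 58 x 58 mm, loose, on the worktop left of the pump. Origin: its underside.
- soap_bottle: Bystander: white hand-soap bottle with a pump that does not move, 180 mm high, loose, at the left. Not the oil pump. Origin: centre of its underside.
- mug: Bystander: dotted mug, 78 mm in diameter, 93 mm high, loose, behind the rack. Origin: its underside.

How it is judged:
By the outcome, as a careful person would: the job done as asked, in the order asked, and still so for the second after the job is handed in, with the robot touching nothing.
It also fails if it takes over 72 s, if anything falls off the work surface, if the arm or the gripper's body presses on something with over 40 N, if the wrist force passes 120 N, or if a joint passes its speed limit or range.

## Working session

There is one attempt and no reset: what is moved stays moved. The work goes in short steps, Python scripts to look and compute and a shell command to move; the robot and the scene stay as the last step left them, time stands still between calls to the robot, and variables do not carry over. Pictures are saved under pics/ and viewed, at most 14 in all, crops included, and the job is handed in when it is done.

```bash
ls; mkdir -p pics; python3 - <<'E'
from cell import manip, grab_frame, calibration
import cv2,numpy as np
print(manip.get_obs(), manip.grip_point_offset)
for n in("side","top"):
    cv2.imwrite(f"pics/{n}0.png",grab_frame(n)); c=calibration(n); print(n,c)
E
```

```text
pics
{'time': 0.0, 'joints': array([-1.36370215,  0.70709443, -0.02766586,  1.48498911,  0.02198752,
        0.95092864, -0.07547082]), 'qvel': array([ 0.00124324, -0.00099174, -0.00205166, -0.00021704,  0.00050615,
       -0.00058587, -0.00019513]), 'effort': array([-1.48629610e-03, -8.83209729e+01,  1.23399943e+00, -2.36171669e+01,
        1.68238766e-02,  6.47172157e-03,  7.56182453e-05]), 'ee_pos': array([0.14149416, 0.55704023, 0.23083428]), 'ee_rot': array([-3.89687984e-01, -3.11718515e+00,  1.74236215e-03]), 'ft_force': array([-0.03501124, -0.01817625,  0.44087054]), 'torque': array([-0.02459837, -0.02352148,  0.03779016]), 'grasp_force': 0.0, 'width': 0.0854382929860204} 0.0187
side {'K': array([[437.74884626,   0.        , 253.67814631],
       [  0.        , 437.74884626, 192.58961591],
       [  0.        ,   0.        ,   1.        ]]), 'k1': -0.12133961723677279, 'T': array([[-0.98291471, -0.11729459,  0.14184731,  0.80557923],
       [ 0.18357027, -0.68097001,  0.70893004,  1.12337298],
       [ 0.01344011,  0.72285671,  0.69086724,  1.01337433],
       [ 0.        ,  0.        ,  0.        ,  1.        ]])}
top {'K': array([[361.93508105,   0.        , 257.24524987],
       [  0.        , 361.93508105, 195.87339218],
       [  0.        ,   0.        ,   1.        ]]), 'k1': -0.012066889132513244, 'T': array([[-3.64133092e-03,  9.89534039e-01, -1.44253684e-01,
         4.24467793e-01],
       [-9.99593038e-01,  4.79633559e-04,  2.85224103e-02,
         2.62305590e-01],
       [ 2.82930848e-02,  1.44298838e-01,  9.89129590e-01,
         1.38314893e+00],
       [ 0.00000000e+00,  0.00000000e+00,  0.00000000e+00,
         1.00000000e+00]])}
```

View pics/side0.png

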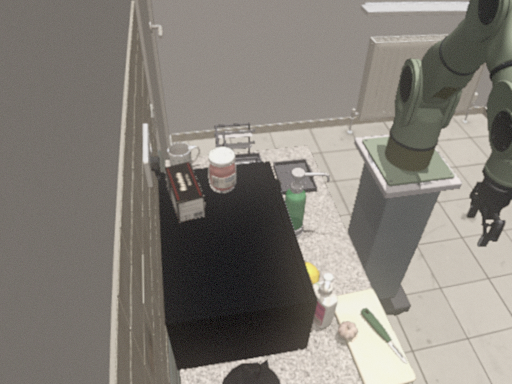

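View pics/top0.png

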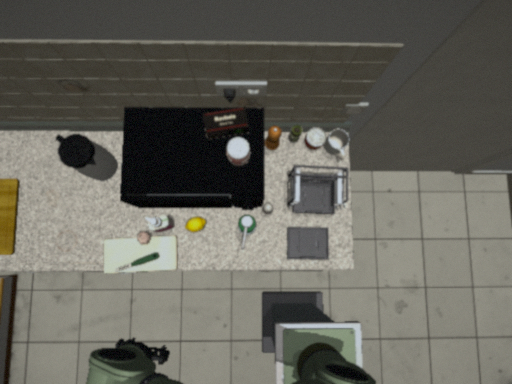

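The side view shows the tray (295,175), the pump (298,200) and the rack (236,150). In the top view they are: tray (308,242), rack (317,190), pump cap (246,217) with nozzle to (242,246), mill (267,208), lemon (196,225), soap (157,222). Next, a magnified crop and coordinates.

```bash
cat > h.py <<'E'
import numpy as np,cv2
from cell import calibration
def ray(n,uv):
    c=calibration(n); uv=np.array(uv,float).reshape(-1,1,2)
    s=cv2.undistortPoints(uv,c["K"],np.array([c["k1"],0,0,0.]))[:,0]
    d=np.c_[s[:,0],-s[:,1],-np.ones(len(s))]@c["T"][:3,:3].T
    return c["T"][:3,3],d
def onz(n,uv,z):
    o,d=ray(n,uv); z=np.broadcast_to(z,len(d)); return o+d*((z-o[2])/d[:,2])[:,None]
def proj(n,P):
    c=calibration(n); p=(np.atleast_2d(P)-c["T"][:3,3])@c["T"][:3,:3]
    p=p*[1,-1,-1]
    return cv2.projectPoints(p,np.zeros(3),np.zeros(3),c["K"],np.array([c["k1"],0,0,0.]))[0][:,0]
def crop(n,img,x0,y0,w,h,s,out):
    cv2.imwrite(out,cv2.resize(img[y0:y0+h,x0:x0+w],None,fx=s,fy=s,interpolation=cv2.INTER_CUBIC))
E
python3 - <<'E'
from h import *
im=cv2.imread("pics/top0.png"); crop("top",im,225,150,130,115,5,"pics/top0c.png")
im=cv2.imread("pics/side0.png"); crop("side",im,205,110,130,130,4,"pics/side0c.png")
g=cv2.cvtColor(cv2.imread("pics/top0.png"),cv2.COLOR_BGR2GRAY)
m=((g<110)*255).astype(np.uint8); m[:, :275]=0; m[:222]=0; m[268:]=0;m[:,345:]=0
cs=cv2.findContours(m,0,2)[0]
for c in cs:
    if cv2.contourArea(c)>200:
        r=cv2.minAreaRect(c); b=cv2.boxPoints(r); print(r); P=onz("top",b,.018);print(P.round(3),P.mean(0),np.linalg.norm(np.diff(P,axis=0),axis=1))
E
```

```text
((307.5, 243.0), (32.0, 41.0), 90.0)
[[ 0.505  0.111  0.018]
 [ 0.505 -0.045  0.018]
 [ 0.385 -0.041  0.018]
 [ 0.386  0.113  0.018]] [0.44501484 0.0344774  0.018     ] [0.15581546 0.11959768 0.15388095]
```

View pics/top0c.png

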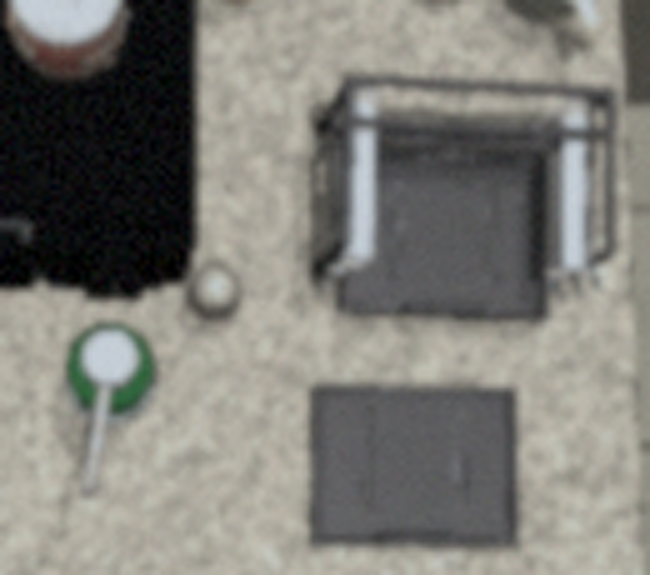

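View pics/side0c.png

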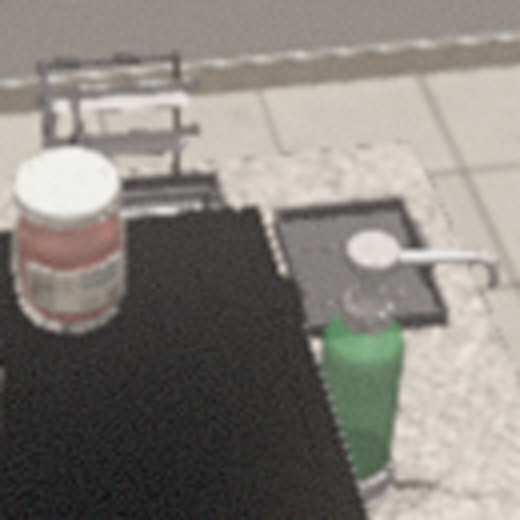

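```bash
python3 - <<'E'
from h import *
f=lambda l:np.array(l,float)/5+[225,150]-0.4
def s(name,l,z): print(name,onz("top",f(l),z).round(4).tolist())
s("cap",[(109,357)],.235); s("noz",[(88,490)],.199); s("noz base",[(105,385)],.222)
s("lowtray front corners",[(339,315),(545,318)],.053)
s("top rails L f/b, R f/b",[(350,262),(365,92),(575,268),(572,92)],.135)
s("rod tops bl br fr",[(345,80),(612,90),(610,258)],.172)
s("tray corners fl fr br bl",[(312,543),(514,543),(514,388),(312,388)],.018)
s("mill",[(215,290)],.09); s("edge",[(300,605)],0)
f2=lambda l:np.array(l,float)/4+[205,110]-0.4
def t(a,b):
    o1,d1=ray("top",f([a]));o2,d2=ray("side",f2([b]));A=np.c_[d1[0],-d2[0]]
    k=np.linalg.lstsq(A,o2-o1,rcond=None)[0]; p,q=o1+k[0]*d1[0],o2+k[1]*d2[0]; print("tri",(p+q)/2,np.linalg.norm(p-q))
t((109,357),(374,250)); t((88,488),(491,275))
E
```

```text
cap [[0.5113, 0.2639, 0.235]]
noz [[0.4279, 0.2775, 0.199]]
noz base [[0.4944, 0.2665, 0.222]]
lowtray front corners [[0.556, 0.094, 0.053], [0.5536, -0.0595, 0.053]]
top rails L f/b, R f/b [[0.585, 0.096, 0.135], [0.7062, 0.0831, 0.135], [0.5807, -0.062, 0.135], [0.7067, -0.0645, 0.135]]
rod tops bl br fr [[0.7063, 0.102, 0.172], [0.6998, -0.0827, 0.172], [0.5829, -0.0767, 0.172]]
tray corners fl fr br bl [[0.3887, 0.1128, 0.018], [0.3879, -0.0389, 0.018], [0.5038, -0.0425, 0.018], [0.5041, 0.111, 0.018]]
mill [[0.5704, 0.1879, 0.09]]
edge [[0.3422, 0.1205, 0.0]]
tri [0.5114184  0.26393741 0.23319726] 0.00012288472220122655
tri [0.42907258 0.27740095 0.20991713] 0.00018659750559409485
```

Cap at (0.511,0.264) and nozzle at (0.428,0.2775): 84 mm apart, as specified. Tray at (0.446,0.035), rack front at x≈0.585, y≈0.015, yaw about -1.5°. Next I move above the tab.

```bash
python3 -m handwheel '[[-1,-2,-1.7,-0.8,2],[-1,-3,-2.5,-0.8,4],[-1,-4.1,-3.4,-0.8,6],[-1,-4.1,-3.4,-0.8,8],[-1,-4.8,-4.7,-0.5,10],[-1,-5.5,-6,0.2,12],[-1,-6.2,-7.4,0.8,12.8],[-1,-6.2,-7.4,1.35,12.8],[-1,-6.2,-7.4,1.35,12.8],[-1,-6.2,-7.4,1.35,12.8]]'
```

```text
time: 1.35
ee_pos: [0.3923, 0.0381, 0.1517]
ee_rot: [2.241, 2.201, 0.0]
ft_force: [1.8, 0.4, -0.3]
width: 0.0857
grasp_force: 0.0
```

```bash
python3 -m handwheel '[[-1,0,-0.03,1,0],[-1,0,-0.03,1.8,0],[-1,0,-0.03,2.2,0],[-1,0,-0.03,2.39,0],[-1,0,-0.03,2.39,0],[-1,0,-0.03,2.39,0]]'; python3 - <<'E'
from h import *
from cell import grab_frame
crop("side",grab_frame("side"),250,120,120,100,6,"pics/s1.png")
E
```

```text
time: 2.1
ee_pos: [0.4053, 0.041, 0.0203]
ee_rot: [-2.23, -2.19, 0.032]
ft_force: [-0.3, -0.6, -0.6]
width: 0.0851
grasp_force: 0.0
```

View pics/s1.png

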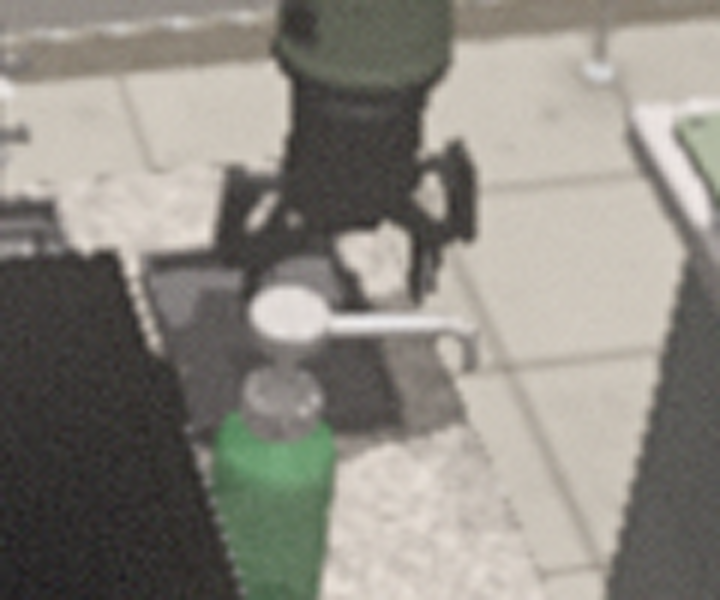

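The fingers straddle the front wall, but at this height the arm stops at x≈0.405. I'll keep the target at a reachable radius; closing the fingers will then slide the tray to the grip.

```bash
python3 -m handwheel '[[-1,0,0.25,0,0],[-1,0,0.25,0,0],[-1,0,0.25,0,0],[-1,0,0.25,0,0]]'
```

```text
time: 2.65
ee_pos: [0.42, 0.0407, 0.0202]
ee_rot: [-2.23, -2.19, 0.031]
ft_force: [-0.2, 0.3, 1.4]
width: 0.0856
grasp_force: 0.0
```

```bash
python3 -m handwheel '[[-1,-0.05,-0.1,0.2,0],[-1,-0.05,-0.1,0.2,0],[-1,-0.05,-0.1,0.2,0],[-1,-0.05,-0.1,0.2,0]]'
```

```text
time: 3.15
ee_pos: [0.4147, 0.0378, 0.0087]
ee_rot: [-2.231, -2.191, 0.03]
ft_force: [1.2, -0.2, 0.3]
width: 0.0856
grasp_force: 0.0
```

```bash
python3 -m handwheel '[[-0.5,0,0,0,0],[0,0,0,0,0],[0.4,0,0,0,0],[0.7,0,0,0,0],[1,0,0,0,0],[1,0,0,0,0],[1,0,0,0,0],[1,0,0,0,0],[1,0,0,0,0]]' 60
```

```text
time: 4.28
ee_pos: [0.4141, 0.0378, 0.0086]
ee_rot: [-2.231, -2.19, 0.031]
ft_force: [-4.3, -0.2, 6.8]
width: 0.0071
grasp_force: 58.7
```

```bash
python3 -m handwheel '[[1,0,0,-0.3,0],[1,0,0,-0.7,0],[1,0.5,0,-0.7,0],[1,1,0,-0.7,0],[1,1.6,0,-0.7,0],[1,2.2,-0.2,-0.7,0],[1,2.7,-0.5,-0.7,0],[1,3.1,-0.8,-0.7,0],[1,3.35,-1.06,-0.7,0],[1,3.35,-1.06,-0.7,0],[1,3.35,-1.06,-0.7,0]]'; python3 - <<'E'
from h import *
from cell import grab_frame
a=grab_frame("side")[100:230,230:370]; b=grab_frame("top")[190:320,215:355]
cv2.imwrite("pics/s2.png",cv2.resize(np.hstack([a,b]),None,fx=2.8,fy=2.8,interpolation=cv2.INTER_CUBIC))
E
```

```text
time: 5.65
ee_pos: [0.3492, 0.231, 0.0504]
ee_rot: [-2.248, -2.171, 0.061]
ft_force: [-46.0, -56.6, 2.7]
width: 0.0073
grasp_force: 299.7
```

View pics/s2.png

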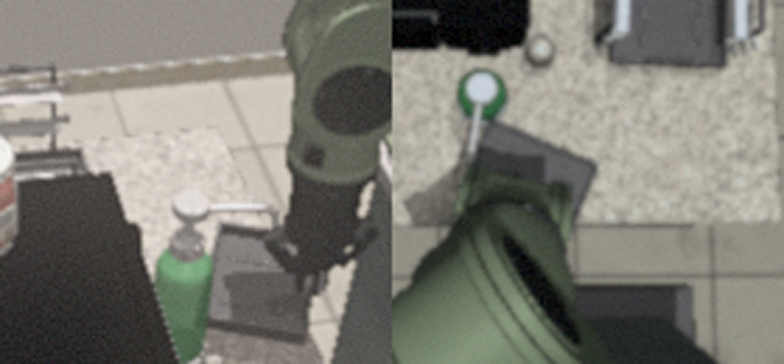

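My path let the tray's back left corner catch the bottle: the tray has yawed about -22° in the grip, and the wrist force is about 73 N. Backing off along -y.

```bash
python3 -m handwheel '[[1,-0.3,0,0,0],[1,-0.7,0,0,0],[1,-0.7,0,0,0],[1,-0.7,0,0,0]]'; python3 - <<'E'
from h import *
from cell import grab_frame,manip
o=manip.get_obs();print(o["ft_force"],o["torque"],o["joints"])
a=grab_frame("side")[100:230,230:370]; b=grab_frame("top")[190:320,215:355]
cv2.imwrite("pics/s3.png",cv2.resize(np.hstack([a,b]),None,fx=2.8,fy=2.8,interpolation=cv2.INTER_CUBIC))
E
```

```text
time: 6.25
ee_pos: [0.3547, 0.1986, 0.0515]
ee_rot: [-2.23, -2.19, 0.03]
ft_force: [-0.1, 0.3, -1.4]
width: 0.0064
grasp_force: 78.7
[-0.05044393  0.30356579 -1.40970866] [ 0.02130121  0.10167079 -0.00388925] [-0.6288526   0.87228748  0.0876992   2.22266652 -0.83835654  0.10572361
  0.24660096]
```

View pics/s3.png

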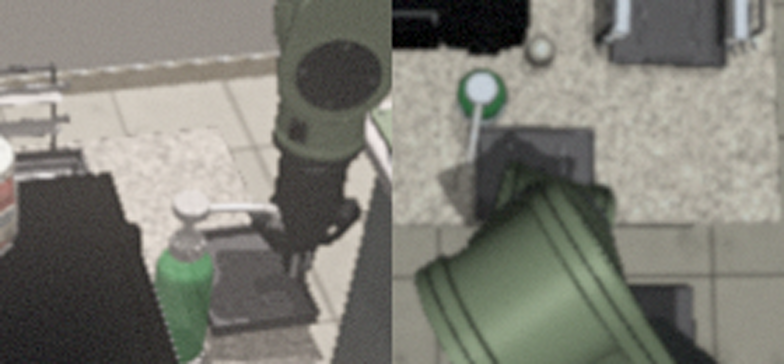

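```bash
python3 - <<'E'
from h import *
p=np.array([(487,127),(594,128),(594,222)],float); p[:,0]-=392; p=p/2.8+[215,190]-.4
print(onz("top",p,.06).round(4))
E
```

```text
[[0.4738 0.2564 0.06  ]
 [0.4721 0.1171 0.06  ]
 [0.3518 0.1189 0.06  ]]
```

```bash
python3 -m handwheel '[[1,0,-0.1,0,0],[1,0.3,-0.1,0,0],[1,0.7,-0.1,0,0],[1,0.7,-0.1,0,0],[1,0.7,-0.1,0,0]]'
```

```text
time: 6.98
ee_pos: [0.349, 0.2399, 0.0515]
ee_rot: [-2.23, -2.19, 0.032]
ft_force: [-0.4, -1.1, -1.7]
width: 0.0061
grasp_force: 78.7
```

```bash
python3 -m handwheel '[[1,0,0,0.3,0],[1,0,0,0.55,0],[1,0,0,0.68,0],[1,0,0,0.71,0],[1,0,0,0.71,0],[1,0,0,0.71,0]]'
```

```text
time: 7.72
ee_pos: [0.3483, 0.2396, 0.0095]
ee_rot: [-2.232, -2.189, 0.031]
ft_force: [-3.4, -1.6, 7.9]
width: 0.0064
grasp_force: 80.8
```

```bash
python3 -m handwheel '[[0.3,0,0,0,0],[0.2,0,0,0,0],[0.2,0,0,0,0],[0.2,0,0,-0.3,0],[0.2,0,0,-1,0],[0.2,0,0,-2,0],[0.2,0,0,-3,0],[0.2,0,0,-4,0],[1,0,0,-4.8,0],[1,0,0,-4.8,0],[1,0,0,-4.8,0]]'; python3 - <<'E'
from h import *
from cell import grab_frame,manip
b=grab_frame("top");cv2.imwrite("pics/top4.png",b)
a=grab_frame("side")[100:230,230:370]; b=b[190:320,215:355]
cv2.imwrite("pics/s4.png",cv2.resize(np.hstack([a,b]),None,fx=2.8,fy=2.8,interpolation=cv2.INTER_CUBIC))
E
```

```text
time: 9.1
ee_pos: [0.3551, 0.241, 0.2964]
ee_rot: [-2.23, -2.19, 0.032]
ft_force: [0.4, -0.3, -0.7]
width: 0.0
grasp_force: 0.0
```

View pics/s4.png

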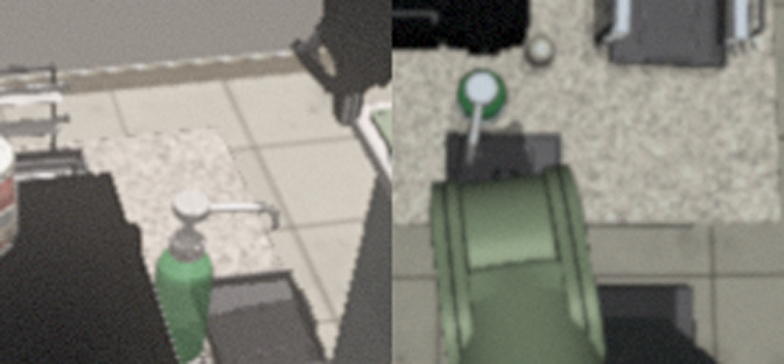

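The tray lies flat under the nozzle: back edge at row 134, sides at columns 446 and 560, nozzle tip near (472,168). Now over the cap.

```bash
python3 -m handwheel '[[1,0.1,0.6,0,0],[1,0.2,1.3,0,0],[1,0.3,2,0,0],[1,0.43,2.6,0,0],[1,0.43,2.6,0,0],[1,0.43,2.6,0,0],[1,0.43,2.6,0.5,0],[1,0.43,2.6,0.8,0],[1,0.43,2.6,0.8,0],[1,0.43,2.6,0.8,0]]'
```

```text
time: 10.45
ee_pos: [0.5106, 0.2638, 0.2457]
ee_rot: [-2.231, -2.19, 0.03]
ft_force: [1.0, -0.2, 0.0]
width: 0.0001
grasp_force: 0.0
```

```bash
python3 -m handwheel '[[1,0,0,0.2,0],[1,0,0,0.35,0],[1,0,0,0.45,0],[1,0,0,0.53,0],[1,0,0,0.53,0],[1,0,0,0.53,0]]'
```

```text
time: 11.2
ee_pos: [0.5106, 0.2638, 0.2133]
ee_rot: [-2.231, -2.191, 0.028]
ft_force: [3.7, 1.4, 8.3]
width: 0.0001
grasp_force: 4.2
```

Force is 8.3 N, nearly at the bottom. A little further to reach the stop.

```bash
python3 -m handwheel '[[1,0,0,0.03,0],[1,0,0,0.05,0],[1,0,0,0.05,0],[1,0,0,0.05,0]]'
```

```text
time: 11.7
ee_pos: [0.5109, 0.2638, 0.2126]
ee_rot: [-2.231, -2.191, 0.024]
ft_force: [-7.0, 0.0, 48.8]
width: 0.0001
grasp_force: 24.4
```

It has hit the stop, at 49 N on the fingertips, so it is fully down. Releasing upward.

```bash
python3 -m handwheel '[[1,0,0,-0.3,0],[1,0,0,-0.7,0],[1,0,0,-1.3,0],[1,0,0,-1.6,0],[1,0,0,-1.6,0],[1,0,0,-1.6,0]]'; python3 - <<'E'
from h import *
from cell import grab_frame
a=grab_frame("side"); c=a[100:230,230:370]; 
g=cv2.cvtColor(a,cv2.COLOR_BGR2GRAY); o=cv2.cvtColor(cv2.imread("pics/side0.png"),cv2.COLOR_BGR2GRAY)
print("cap mean bright centroid")
for i in(g,o):
    ys,xs=np.where(i[160:185,285:306]>195); print(xs.mean()+285,ys.mean()+160,len(xs))
t=grab_frame("top"); cv2.imwrite("pics/top5.png",t)
m=((cv2.cvtColor(t,cv2.COLOR_BGR2GRAY)<110)*255).astype(np.uint8)
for y in (238,242,246,250,254,258,262): print(y,"".join("#" if v else "." for v in m[y,222:290]))
E
```

```text
time: 12.45
ee_pos: [0.5119, 0.2639, 0.305]
ee_rot: [-2.23, -2.189, 0.033]
ft_force: [0.1, -0.2, 0.8]
width: 0.0001
grasp_force: 0.0
cap mean bright centroid
293.3353846153846 169.83692307692309 325
298.2409638554217 171.6867469879518 83
238 ....##########............................##########................
242 ....#########.............................############..............
246 ..###########..............................###########..............
250 ..############..............###########################.............
254 ...#####################################################............
258 ...#######################################################..........
262 ..###############.............#...#######################...........
```

```bash
python3 -m handwheel '[[0.2,-0.1,-0.7,0,0],[0.2,-0.2,-1.4,0,0],[0.2,-0.3,-2.1,0,0],[0.2,-0.45,-2.72,0,0],[0.2,-0.45,-2.72,0,0],[0.2,-0.45,-2.72,0,0],[0.2,-0.45,-2.72,1,0],[0.2,-0.45,-2.72,2,0],[0.2,-0.45,-2.72,2.5,0],[0.2,-0.45,-2.72,2.5,0]]'; python3 - <<'E'
from h import *
from cell import grab_frame
a=grab_frame("side"); 
g=cv2.cvtColor(a,cv2.COLOR_BGR2GRAY); o=cv2.cvtColor(cv2.imread("pics/side0.png"),cv2.COLOR_BGR2GRAY)
print("cap template offset"); T=o[162:182,288:310]
r=cv2.matchTemplate(g[150:195,275:325],T,cv2.TM_CCOEFF_NORMED); print(cv2.minMaxLoc(r), "expect (13,12)")
E
```

```text
time: 13.8
ee_pos: [0.345, 0.2387, 0.1589]
ee_rot: [-2.232, -2.188, 0.036]
ft_force: [0.7, -0.4, 1.1]
width: 0.0343
grasp_force: 0.0
cap template offset
(-0.3465765118598938, 0.4305000305175781, (12, 20), (13, 11)) expect (13,12)
```

The cap is back at its starting place. Descend and grip.

```bash
python3 -m handwheel '[[0.2,0.02,0.07,0.9,0],[0.2,0.02,0.07,1.7,0],[0.2,0.02,0.07,2.3,0],[0.2,0.02,0.07,2.48,0],[0.2,0.02,0.07,2.48,0],[0.2,0.02,0.07,2.48,0],[1,0.02,0.07,2.48,0],[1,0.02,0.07,2.48,0],[1,0.02,0.07,2.48,0],[1,0.02,0.07,2.48,0]]'
```

```text
time: 15.1
ee_pos: [0.3457, 0.2405, 0.0121]
ee_rot: [-2.23, -2.191, 0.029]
ft_force: [-2.2, -0.1, 14.6]
width: 0.0066
grasp_force: 59.3
```

```bash
python3 -m handwheel '[[1,0,0,-0.3,0],[1,0,0,-0.9,0],[1,0,0,-1.5,0],[1,0,0,-1.9,0],[1,-0.3,0,-1.9,0],[1,-0.65,0,-1.9,0],[1,-0.65,0,-1.9,0],[1,-0.65,0,-1.9,0]]'; python3 - <<'E'
from cell import manip
o=manip.get_obs();print(o["joints"].round(3))
E
```

```text
time: 16.1
ee_pos: [0.3475, 0.202, 0.1256]
ee_rot: [-2.23, -2.19, 0.031]
ft_force: [0.2, 0.2, -3.2]
width: 0.0064
grasp_force: 58.7
[-0.853  0.746  0.462  2.194 -0.869  0.42   0.31 ]
```

```bash
python3 -m handwheel '[[1,-0.3,0.02,0,0],[1,-0.6,0.04,0,0],[1,-0.9,0.1,0,0],[1,-1.2,0.2,0,0],[1,-1.2,0.2,0,0],[1,-1.2,0.2,0,0]]'
```

```text
time: 16.85
ee_pos: [0.358, 0.1301, 0.1254]
ee_rot: [-2.229, -2.191, 0.031]
ft_force: [-0.4, 0.1, -1.8]
width: 0.0064
grasp_force: 58.7
```

```bash
python3 -m handwheel '[[1,-0.5,0.2,0,0],[1,-1,0.5,0,0],[1,-1.5,0.8,0,0],[1,-1.88,1.1,0,0],[1,-1.88,1.1,0.3,0],[1,-1.88,1.1,0.3,0],[1,-1.88,1.1,0.3,0]]'; python3 - <<'E'
from h import *
from cell import grab_frame
b=grab_frame("top");cv2.imwrite("pics/top6.png",b)
a=grab_frame("side");cv2.imwrite("pics/side6.png",a)
a=cv2.resize(a[105:205,205:305],(390,390),interpolation=2); b=cv2.resize(b[155:255,270:370],(390,390),interpolation=2)
cv2.imwrite("pics/s6.png",np.hstack([a,b]))
E
```

```text
time: 17.73
ee_pos: [0.4215, 0.0158, 0.1065]
ee_rot: [-2.229, -2.191, 0.031]
ft_force: [-0.0, -0.0, -1.8]
width: 0.0066
grasp_force: 58.7
```

View pics/s6.png

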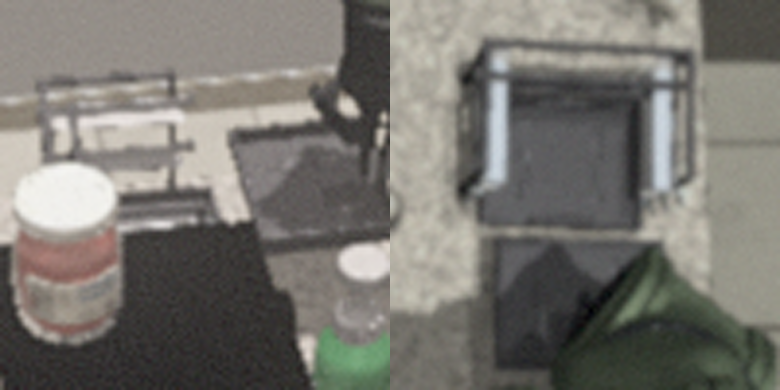

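```bash
python3 - <<'E'
from h import *
ft=lambda l:(np.array(l,float)-[390,0])/3.9+[270,155]-.4
fs=lambda l:np.array(l,float)/3.9+[205,105]-.4
def tri(a,b):
    o1,d1=ray("top",ft([a]));o2,d2=ray("side",fs([b]))
    k=np.linalg.lstsq(np.c_[d1[0],-d2[0]],o2-o1,rcond=None)[0]; p,q=o1+k[0]*d1[0],o2+k[1]*d2[0]
    print("tri",((p+q)/2).round(4),np.linalg.norm(p-q).round(4))
tri((660,241),(232,130)); tri((496,240),(262,250))
print("tray",onz("top",ft([(496,240),(660,241),(496,368)]),.112).round(4))
print("top rails L b,f R b,f",onz("top",ft([(498,62),(494,178),(662,62),(662,180)]),.135).round(4))
# rail strip edges by brightness
g=cv2.imread("pics/top6.png").astype(int); w=(g[:,:,0]>150)&(g[:,:,0]-g[:,:,2]>8)
for r in range(168,206,4):
    x=np.where(w[r,285:352])[0]+285; L=x[x<310];R=x[x>325]
    if len(L) and len(R): print(r,onz("top",[(L.mean(),r),(R.mean(),r)],.135).round(4)[:,:2].tolist(),len(L),len(R))
E
```

```text
tri [ 0.5358 -0.0633  0.1119] 0.0013
tri [0.5393 0.084  0.0972] 0.0008
tray [[ 0.5376  0.0862  0.112 ]
 [ 0.5364 -0.0635  0.112 ]
 [ 0.4228  0.0884  0.112 ]]
top rails L b,f R b,f [[ 0.6972  0.0844  0.135 ]
 [ 0.5912  0.0901  0.135 ]
 [ 0.6976 -0.0654  0.135 ]
 [ 0.5894 -0.0615  0.135 ]]
180 [[0.663, 0.0843], [0.6633, -0.0647]] 4 4
184 [[0.6487, 0.0846], [0.649, -0.0642]] 4 4
188 [[0.6345, 0.0867], [0.6347, -0.0619]] 5 5
192 [[0.6203, 0.0869], [0.6204, -0.0631]] 5 4
196 [[0.6061, 0.0872], [0.6062, -0.0609]] 5 5
200 [[0.592, 0.0875], [0.592, -0.0603]] 5 5
```

The tray hangs level: rim at about 0.112, underside at about 0.0945. Rack line: y≈0.0132−0.04(x−0.60). I'll align and lower a little, then slide in.

```bash
python3 -m handwheel '[[1,0.11,0,0.08,0.2],[1,0.11,0,0.08,0.2],[1,0.11,0,0.08,0.2],[1,0.11,0,0.08,0.2]]'; python3 -m handwheel '[[1,0,0.3,0,0],[1,0,0.6,0,0],[1,0,0.9,0,0],[1,0,1.1,0,0],[1,0,1.1,0,0],[1,0,1.1,0,0]]'
```

```text
time: 18.32
ee_pos: [0.4216, 0.0217, 0.1014]
ee_rot: [-2.254, -2.167, 0.031]
ft_force: [0.2, 0.2, -1.2]
width: 0.0065
grasp_force: 58.7
time: 19.08
ee_pos: [0.487, 0.0191, 0.0997]
ee_rot: [-2.254, -2.166, 0.032]
ft_force: [-0.6, -0.3, -1.3]
width: 0.0067
grasp_force: 58.8
```

```bash
python3 -m handwheel '[[1,0,0.3,0,0],[1,0,0.6,-0.02,0],[1,0,0.9,-0.03,0],[1,0,0.9,-0.03,0],[1,0,0.9,-0.03,0]]'; python3 - <<'E'
from h import *
from cell import grab_frame
b=grab_frame("top");a=grab_frame("side")
a=cv2.resize(a[105:205,205:305],(390,390),interpolation=2); b=cv2.resize(b[155:255,270:370],(390,390),interpolation=2)
cv2.imwrite("pics/s7.png",np.hstack([a,b]))
E
```

```text
time: 19.7
ee_pos: [0.5407, 0.0171, 0.1001]
ee_rot: [-2.253, -2.166, 0.032]
ft_force: [-1.2, -0.8, -1.6]
width: 0.0063
grasp_force: 58.9
```

View pics/s7.png

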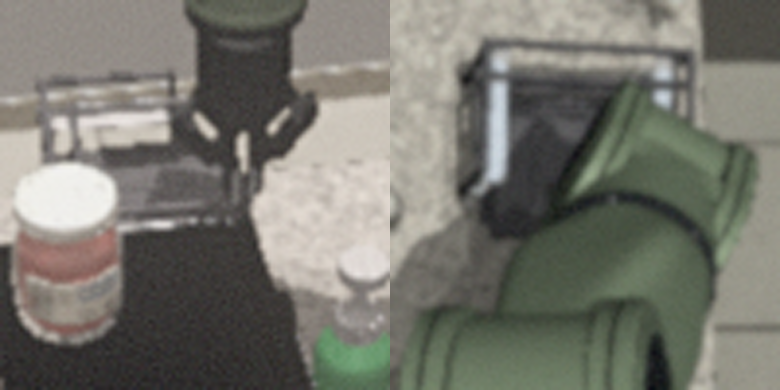

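The tray is inside the middle rails with no contact force. Creep on to the stop.

```bash
python3 -m handwheel '[[1,0,0.1,0,0],[1,0,0.2,0,0],[1,0,0.25,0,0],[1,0,0.25,0,0]]'; python3 -m handwheel '[[1,0,0.03,0,0],[1,0,0.05,0,0],[1,0,0.05,0,0]]'
```

```text
time: 20.3
ee_pos: [0.5566, 0.0165, 0.0997]
ee_rot: [-2.254, -2.167, 0.032]
ft_force: [-0.2, 1.0, -0.6]
width: 0.0064
grasp_force: 58.9
time: 20.68
ee_pos: [0.5578, 0.0172, 0.0993]
ee_rot: [-2.251, -2.164, 0.034]
ft_force: [-10.7, 5.2, 2.1]
width: 0.0066
grasp_force: 59.6
```

```bash
python3 -m handwheel '[[1,0,-0.03,0,0],[1,0,-0.03,0.04,0],[1,0,-0.03,0.04,0],[1,0,0.02,0.04,0],[1,0,0.03,0.04,0],[1,0,0.03,0.04,0]]'
```

```text
time: 21.42
ee_pos: [0.5576, 0.0172, 0.0972]
ee_rot: [-2.248, -2.161, 0.037]
ft_force: [-30.9, 5.8, 21.6]
width: 0.0066
grasp_force: 64.8
```

```bash
python3 -m handwheel '[[1,0,-0.03,-0.02,0],[1,0,-0.03,-0.02,0],[0.5,0,-0.03,-0.02,0],[0.2,0,-0.03,-0.02,0],[0.2,0,-0.03,-0.02,0],[0.2,0,-0.03,-0.02,0],[0.2,0,-0.03,-0.3,0],[0.2,0,-0.03,-0.9,0],[0.2,0,-0.03,-1.6,0],[0.2,0,-0.03,-2.2,0],[0.2,0,-0.03,-2.2,0]]'
```

```text
time: 22.8
ee_pos: [0.5635, 0.0164, 0.2324]
ee_rot: [-2.256, -2.169, 0.027]
ft_force: [-0.8, 0.2, -1.1]
width: 0.0346
grasp_force: 0.0
```

Retreat clear and look.

```bash
python3 -m handwheel '[[0.2,0,-0.5,-0.5,0],[0.2,0,-1.2,-0.8,0],[0.2,0,-2,-0.8,0],[0.2,0.5,-2.5,-0.8,0],[0.2,1.5,-2.5,-0.8,0],[0.2,2.5,-2.5,-0.8,0],[0.2,3.5,-2.5,-0.8,0],[0.2,4.2,-2.5,-0.8,0],[0.2,4.2,-2.5,-0.8,0]]'; python3 - <<'E'
from h import *
from cell import grab_frame
b=grab_frame("top");a=grab_frame("side"); cv2.imwrite("pics/top8.png",b)
a=cv2.resize(a[105:205,205:305],(390,390),interpolation=2); b=cv2.resize(b[155:255,270:370],(390,390),interpolation=2)
cv2.imwrite("pics/s8.png",np.hstack([a,b]))
E
```

```text
time: 23.92
ee_pos: [0.4232, 0.277, 0.2793]
ee_rot: [-2.249, -2.171, 0.033]
ft_force: [0.5, -0.4, -0.2]
width: 0.0342
grasp_force: 0.0
```

View pics/s8.png

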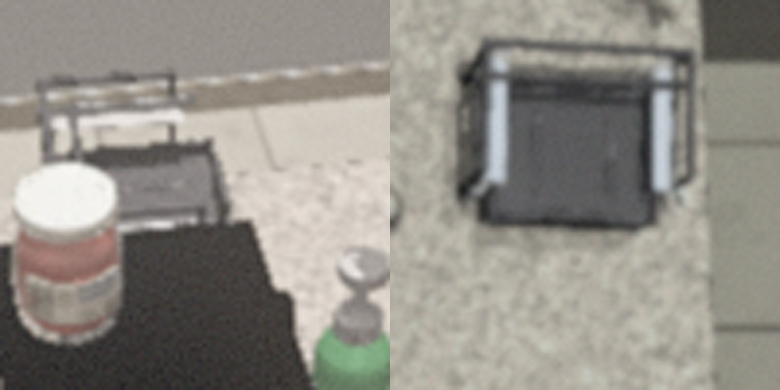

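```bash
python3 - <<'E'
from h import *
ft=lambda l:(np.array(l,float)-[390,0])/3.9+[270,155]-.4
print(onz("top",ft([(481,222),(640,226),(655,222)]),.103).round(4))
g=cv2.cvtColor(cv2.imread("pics/top8.png"),cv2.COLOR_BGR2GRAY).astype(int)
g0=cv2.cvtColor(cv2.imread("pics/top6.png"),cv2.COLOR_BGR2GRAY).astype(int)
def edge(g,c,z):   # subpixel front edge
    col=g[200:222,c-1:c+2].mean(1); k=np.where(col<115)[0].max(); r=200+k+(115-col[k])/(col[k+1]-col[k]); return onz("top",[(c,r)],z)[0].round(4)
o=cv2.cvtColor(cv2.imread("pics/top0.png"),cv2.COLOR_BGR2GRAY).astype(int)
for c in(295,300,305,310,315,320,325,330,334): print(c,edge(g,c,.103),edge(o,c,.053))
E
```

```text
[[ 0.5549  0.0984  0.103 ]
 [ 0.551  -0.0479  0.103 ]
 [ 0.5547 -0.0619  0.103 ]]
295 [0.5504 0.091  0.103 ] [0.5553 0.0844 0.053 ]
300 [0.5501 0.0732 0.103 ] [0.5553 0.0658 0.053 ]
305 [0.5488 0.0553 0.103 ] [0.5535 0.0472 0.053 ]
310 [0.5483 0.0374 0.103 ] [0.5532 0.0286 0.053 ]
315 [0.5471 0.0195 0.103 ] [0.5519 0.01   0.053 ]
320 [0.5459 0.0016 0.103 ] [ 0.5506 -0.0086  0.053 ]
325 [ 0.546  -0.0164  0.103 ] [ 0.5507 -0.0273  0.053 ]
330 [ 0.5457 -0.0344  0.103 ] [ 0.5504 -0.0459  0.053 ]
334 [ 0.5488 -0.0489  0.103 ] [ 0.5565 -0.0611  0.053 ]
```

The tray sits on the middle rails but may stand a few mm out, since I eased back before releasing. I'll nudge the tab with shut fingers.

```bash
python3 -m handwheel '[[1,-1,0,0,0],[1,-2,0,0,0],[1,-3,0.5,0,0],[1,-4,1,0,0],[1,-4.29,1.4,0,0],[1,-4.29,1.4,1,0],[1,-4.29,1.4,2,0],[1,-4.29,1.4,2.85,0],[1,-4.29,1.4,2.85,0],[1,-4.29,1.4,2.85,0]]'
```

```text
time: 25.28
ee_pos: [0.4942, 0.0129, 0.1099]
ee_rot: [-2.256, -2.167, 0.029]
ft_force: [0.5, -0.3, 0.6]
width: 0.0001
grasp_force: 0.0
```

```bash
python3 -m handwheel '[[1,0.04,0.3,0.06,0],[1,0.04,0.55,0.06,0],[1,0.04,0.63,0.06,0],[1,0.04,0.63,0.06,0]]';python3 -m handwheel '[[1,0,0.05,0,0],[1,0,0.1,0,0],[1,0,0.1,0,0]]'
```

```text
time: 25.78
ee_pos: [0.5314, 0.0145, 0.1045]
ee_rot: [-2.254, -2.167, 0.03]
ft_force: [-0.2, 0.2, -0.7]
width: 0.0002
grasp_force: 0.0
time: 26.15
ee_pos: [0.5373, 0.0142, 0.1033]
ee_rot: [-2.254, -2.167, 0.031]
ft_force: [-0.6, 0.1, 0.0]
width: 0.0001
grasp_force: 0.0
```

```bash
for i in 1 2; do python3 -m handwheel '[[1,0,0.03,0,0],[1,0,0.05,0,0],[1,0,0.05,0,0]]'; done
```

```text
time: 26.52
ee_pos: [0.5398, 0.0142, 0.1031]
ee_rot: [-2.253, -2.166, 0.032]
ft_force: [-4.2, -0.2, 2.9]
width: -0.0002
grasp_force: 2.4
time: 26.9
ee_pos: [0.5404, 0.0143, 0.1029]
ee_rot: [-2.25, -2.162, 0.037]
ft_force: [-23.6, 1.5, 13.5]
width: 0.0001
grasp_force: 11.9
```

Firm stop (24 N over 0.6 mm), so the tray is home. Back away and take a last look.

```bash
python3 -m handwheel '[[1,0,-0.3,0,0],[1,0,-0.8,0,0],[1,0,-1,-0.5,0],[1,0,-1.2,-1.5,0],[1,0,-1.5,-2.5,0],[1,1,-1.8,-2.9,0],[1,2,-1.8,-2.9,0],[1,3,-1.8,-2.9,0],[1,4,-1.8,-2.9,0],[1,4,-1.8,-2.9,0],[1,4,-1.8,-2.9,0]]'; python3 - <<'E'
from h import *
from cell import grab_frame
b=grab_frame("top");a=grab_frame("side"); cv2.imwrite("pics/top9.png",b)
a=cv2.resize(a[110:310,180:380],(390,390),interpolation=2); b=cv2.resize(b[120:280,130:370],(400,267),interpolation=2)
b=cv2.copyMakeBorder(b,0,123,0,0,cv2.BORDER_CONSTANT)
cv2.imwrite("pics/s9.png",np.hstack([a,b]))
g=cv2.cvtColor(cv2.imread("pics/top9.png"),cv2.COLOR_BGR2GRAY).astype(int)
for c in(295,305,315,325):
    col=g[200:222,c-1:c+2].mean(1); k=np.where(col<115)[0].max(); r=200+k+(115-col[k])/(col[k+1]-col[k]); print(onz("top",[(c,r)],.103)[0].round(4))
E
```

```text
time: 28.28
ee_pos: [0.4493, 0.2581, 0.2788]
ee_rot: [-2.254, -2.167, 0.031]
ft_force: [0.2, -0.6, -0.4]
width: -0.0002
grasp_force: 0.0
[0.5502 0.091  0.103 ]
[0.5489 0.0553 0.103 ]
[0.5472 0.0195 0.103 ]
[ 0.546  -0.0164  0.103 ]
```

View pics/s9.png

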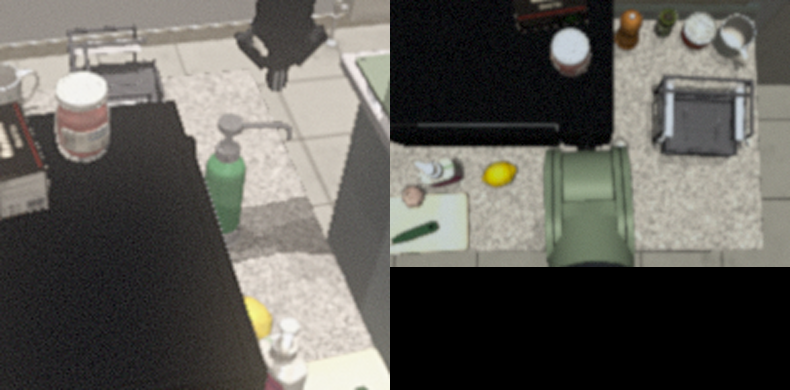

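```bash
python3 -c "
from cell import close_job; print(close_job())"
```

```text
the job is handed in; nothing more can be done
None
```

The job is handed in at about 28 s: the tray was oiled with one full pump stroke and is home on the middle rails, released. On the way, the tray bumped the fixed bottle (about 73 N at the wrist), and the cap press peaked at 49 N on the fingertips. No bystander looked disturbed in the last picture, where the arm hid the pepper mill.

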